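# Hold the hand stamp flush on the slanted delivery slip

## Task

Lift the rectangular hand stamp out of the bin and press its rubber face gently and flush onto the slanted delivery slip, inside the printed box and square to it, long side along the box's long side. Finish while still gripping the stamp and holding it pressed flat there: do not let go. Leave the board's slant, the round stamp, the ink tin, the tape and the mug as they are.

Things in the scene. Friction and masses are not known exactly. Their poses are not given: they have to be found in the camera images.
- stamp_center (a point): Centre of the rectangular wooden hand stamp (loose, 0.1 to 0.2 kg), rubber face down in the bin. Foot 50 (own x) x 80 (own y) x 18 mm high; centred on it a flat upright grip 18 (x) x 50 (y) x 44 mm high, to be grasped across its 18 mm. Total height 62 mm; this point is 31 mm above the rubber face on the middle axis; own z points from rubber face to grip.
- stamp: The same stamp; origin at the centre of its rubber underside, axes as stamp_center.
- box (a point): Centre of the printed box (black outline, 80 mm along own x, 110 along own y) on the rigid slanted board, 200 mm up the slope x 220 mm. Own x points up the slope, towards the robot: the face looks up and away from the robot; own y along the level long side; own z out of the face. Slope 12 to 31 degrees, differs each start. A clip bar 9 mm high crosses the upper edge, 83 mm up the slope from here.
- stand: Fixed steel stand of the slanted board: base 210 (own x) x 250 (own y) x 12 mm, origin at the centre of its underside. The board is hinged along its low edge, far from the robot (own -x), 20 mm up; the stiff hinge slips only under some 50 N at the box. Two uprights 132 mm tall, 30 x 10 mm, flank the board at own x = 75, y = +-119 mm.
- bin: Fixed open grey plastic bin, outside 200 (own x) x 260 (own y) x 45 mm high, walls and floor 5 mm; origin at the centre of its underside on the table. Holds both stamps, one in each half along own y.
- round_stamp: Round wooden hand stamp, 42 mm across the foot, 62 mm tall, loose in the other half of the bin; origin at the centre of its underside. Not to be used.
- ink_tin: Closed ink pad tin, 60 x 100 x 18 mm, loose on the table; origin at the centre of its underside.
- tape: Roll of tape lying flat, 96 mm across, 24 mm high, loose on the table; origin at the centre of its underside.
- mug: White mug, 80 mm across, 90 mm high, loose on the table; origin at the centre of its underside.
Mind the look-alikes: they are no part of the job. Leave any blue or red look-alike of the stamp alone.

How it is judged (in metres and radians):
On the way:
1. the stamp is held in the gripper, clear above the bin and off the board (contact force between stamp and the fingers above 1 N and height (world z) of stamp above 0.055 m and contact force between stamp and stand below 0.1 N), for 0.1 s.
At the end, for the whole second after the job is handed in: Gripped stamp (over 1 N) presses the board with 1.5 to 30 N, at rest; rubber face within 0.04 rad of the board's face, right way up, its centre within 3 mm above the surface and 15 mm of the box's centre along each box axis, long side within 0.14 rad of the box's long side (contact force between stamp and the fingers above 1 N and contact force between stamp and stand between 1.5 and 30 N and angle between the z axis of stamp and the z axis of box, either way round below 0.04 rad and angle between stamp's own z axis and vertical below 1.2 rad and angle between the y axis of stamp and the y axis of box, either way round below 0.14 rad and x of stamp in the frame of box between -0.015 and 0.015 m and y of stamp in the frame of box between -0.015 and 0.015 m and z of stamp in the frame of box between -0.004 and 0.003 m and linear speed of stamp below 0.02 m/s); the arm keeps its last pose, push and grip.
It fails at once if the round stamp was shoved aside (distance of round_stamp from where it was at the start of the episode above 0.04 m).
It fails at once if the ink tin, tape or mug was shoved aside (distance of any of ink_tin, tape, mug from where it was at the start of the episode above 0.04 m).
It fails at once if the board's slant was shifted (distance of box from where it was at the start of the episode above 0.008 m).
It fails at once if the stamp was rammed against the board (over 45 N) (contact force between stamp and stand above 45 N).
It also fails if it takes over 46 s, if anything falls off the work surface, if the arm or the gripper's body presses on something with over 40 N, if the wrist force passes 120 N, or if a joint passes its speed limit or range.

## Robot

A 7-joint arm with a two-finger parallel gripper is mounted at the origin on the work surface. World frame = base frame: x ahead of the robot, y to its left, z up, the work surface at z = 0. Lengths are in mm, angles in degrees, forces in N, time in s.
With the tool pointing down it reaches from about 400 to 875 mm from the base axis. Payload 6.5 kg.
Tool frame: the origin (TCP) lies at the very end of the fingers, on their centre line; the grasp point (between the pads) lies 19 mm behind it; z points along the fingers, y is the line along which they close (so a half turn about z gives the same grasp; the last joint's range is limited). The gripper opens to 85 mm and grips with 20 to 120 N. Pads are 22 mm wide; open, the fingers measure 114 mm over their backs; the gripper's body (76 mm by 85 mm) begins 54 mm behind the grasp point. The pads swing forward as they close: fully open they stand 13 mm farther back than shut.
Start: joints at [-72.777, 30.733, -0.252, 88.115, 0.149, 61.152, -4.079], TCP at [233.104, 606.756, 231.29] pointing down, gripper open.
Joint ranges: [-154.64, 154.64], [-21.42, 123.67], [-72.66, 72.17], [13.99, 137.28], [-74.86, 254.86], [10.95, 109.41], [-158.01, 158.01]. Speed limits (degrees/s): [136.94, 136.94, 180, 180, 180, 180, 180].

## Interface

Orientations are given as a 3x3 rotation matrix whose columns are the frame's x, y, z axes.
In Python, from bench import bot gives the robot as it stands.
- The arm moves only by the tool step_arm, never from a script. Its argument "deltas" is text: rows parted by semicolons, each of 7 numbers parted by spaces: the turn, a rotation vector about the tool's x, y, z in rad, then the shift along the tool's x, y, z in cm, then the gripper command: -1 is shut, 1 is fully open, values between are in proportion. A call has 1 to 5 rows; each row shifts and turns the commanded pose from where the row before left it, along the tool's axes as they then stand; what a row does not reach is not made up. A row lasts 1/8 s, in which the tool goes at most 62.5 mm and 10.7 degrees, less where a joint would pass 70% of its speed; a pose out of reach is approached as far as the arm can. A call with a gripper value outside its range is refused whole. The fingers move at their own pace and stop on an object; the grip force is fixed at half the most. Time passes only in rows, so rows that do not move let the fingers close. It gives the time, the measured TCP pose, the force, the opening and the grip force at its end, in the units of the state.
- bot.get_state(): the state, without advancing time (a new reading comes with each control period).
- bot.get_image(name): name is "scene" or "top"; returns a dict with "pixels" (480x640x3 uint8, blue, green, red), "z_map" (480x640 float32, mm along the optical axis (not along the pixel's ray), 0 where there is no reading), "K" (3x3 intrinsics, pixels), "world_from_camera" (4x4, takes a point from camera to world coordinates). Camera axes: x right, y down, z forward; pixel columns grow to the right and rows downward; lengths in mm; the calibration is good to about 2 mm. A picture is of the moment at which its call begins.
- bot.hand_in(): hands the job in; it is judged then, once.
The state is a dict: "time": time; "joint_pos": joint angles; "qvel": joint speeds; "joint_torque": joint torques, N m; "tcp_pos": TCP position; "tcp_rot": TCP orientation; "force": force on the tool from outside, world axes, zero at the start; "moment": the same for the moment, N m; "opening": finger opening in mm; "gripper_force": force on a finger pad.
Only numpy, scipy, OpenCV 4.12 (cv2) and the standard library are available. Lean on these libraries where they do the work, as an engineer would, in place of code of your own. Each camera call takes 0.05 s, during which the arm holds its last target. There are 200 camera calls.

## Working session

There is one attempt and no reset: what is moved stays moved. The work goes in short steps, Python scripts to look and compute and a tool call to move; the robot and the scene stay as the last step left them, time stands still between calls to the robot, and variables do not carry over. Pictures are saved under pics/ and viewed, at most 10 in all, crops included, and the job is handed in when it is done.

Besides the shell and the picture viewer there is one more tool, called after "Emit:" as name(argument=value, ...) on one line, values as JSON. step_arm: Moves the arm, as the interface text tells. Its arguments: {"type":"object","properties":{"deltas":{"type":"string"}},"required":["deltas"]}

```bash
mkdir -p pics; cat > h.py <<'E'
import numpy as np, cv2, pickle
from bench import bot
def grab(n):
    d=bot.get_image(n); pickle.dump(d,open(f'{n}.pkl','wb')); return d
def load(n): return pickle.load(open(f'{n}.pkl','rb'))
def pts(d):
    z=d['z_map'].astype(float); v,u=np.mgrid[:480,:640]; K=d['K']
    P=np.stack([(u-K[0,2])/K[0,0]*z,(v-K[1,2])/K[1,1]*z,z],-1)
    T=d['world_from_camera']; W=P@T[:3,:3].T+T[:3,3]; W[z==0]=np.nan; return W
def ray(d,u,v,h):
    K=d['K'];T=d['world_from_camera']; r=T[:3,:3]@np.array([(u-K[0,2])/K[0,0],(v-K[1,2])/K[1,1],1]); o=T[:3,3]
    return o+r*(h-o[2])/r[2]
E
python3 - <<'E'
from h import *
for n in('scene','top'):
    d=grab(n); cv2.imwrite(f'pics/{n}0.png',d['pixels']); print(n,d['K'].round(1).tolist(),d['world_from_camera'].round(3).tolist())
print(bot.get_state())
E
```

```text
scene [[433.4, 0.0, 321.9], [0.0, 433.4, 238.0], [0.0, 0.0, 1.0]] [[-0.763, 0.374, -0.527, 1041.227], [0.646, 0.434, -0.628, 647.254], [-0.007, -0.82, -0.573, 671.739], [0.0, 0.0, 0.0, 1.0]]
top [[616.6, 0.0, 317.6], [0.0, 616.6, 236.7], [0.0, 0.0, 1.0]] [[0.034, -0.976, 0.215, 183.832], [-0.999, -0.033, 0.007, 13.651], [0.001, -0.215, -0.977, 1611.93], [0.0, 0.0, 0.0, 1.0]]
{'time': 0.1, 'joint_pos': array([-72.77719538,  30.77381418,  -0.25432962,  88.16407457,
         0.15206856,  61.15295254,  -4.08017216]), 'qvel': array([-0.00316823, -0.053697  , -0.01718804, -0.01895613,  0.01317962,
        0.04056099, -0.00802008]), 'joint_torque': array([ 2.90426353e-03, -5.84569645e+01,  1.05205067e+00, -2.59777540e+01,
        1.26843463e-02,  4.51096959e-03, -6.74412632e-07]), 'tcp_pos': array([232.93111094, 606.22405165, 230.49983039]), 'tcp_rot': array([[-9.33512387e-01,  3.58544914e-01, -4.10701654e-04],
       [ 3.58545111e-01,  9.33511153e-01, -1.52627274e-03],
       [-1.63842752e-04, -1.57204958e-03, -9.99998751e-01]]), 'force': array([-0.40411315, -0.1760884 ,  0.14631944]), 'moment': array([-0.00741709, -0.03256905,  0.00392592]), 'gripper_force': 0.0, 'opening': 85.58582159645032}
```

View pics/scene0.png

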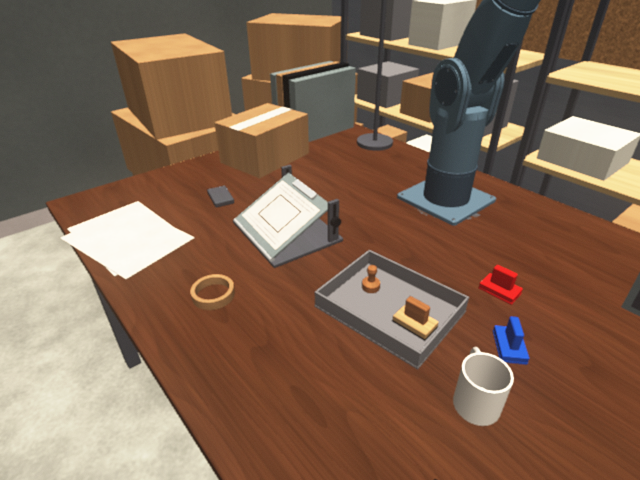

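View pics/top0.png

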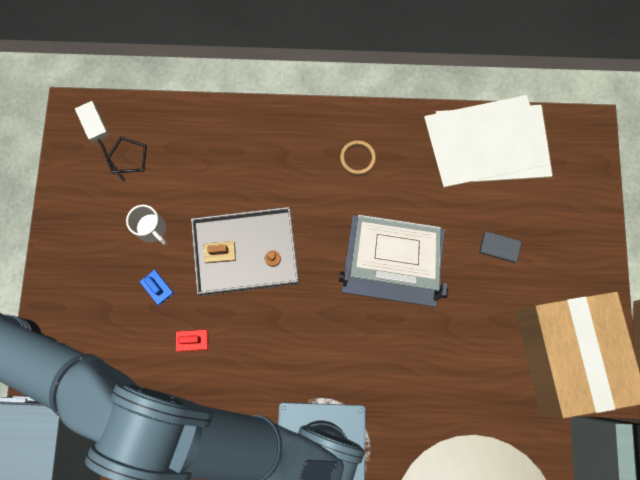

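Scene view: the wooden rectangular stamp is in the bin at (416,315), the round stamp at (371,278), red at (500,283), blue at (511,340), and the slanted box at (280,213). In the top view these are the stamp (219,250), round (272,258), blue (156,287), red (191,341) and box (397,249). The wooden rectangular one in the bin fits the description: it is in the bin and neither blue nor red. I'll confirm it in one crop and measure.

```bash
python3 - <<'E'
from h import *
out=[]
for n,(u0,u1,v0,v1) in dict(top=(190,300,205,297),scene=(385,450,285,345)).items():
    d=load(n); W=pts(d); hsv=cv2.cvtColor(d['pixels'],cv2.COLOR_BGR2HSV)
    m=np.zeros((480,640),bool); m[v0:v1,u0:u1]=True
    if n=='top': m[:,250:]=False
    out.append(cv2.resize(d['pixels'][v0:v1,u0:u1],(390,360),interpolation=cv2.INTER_CUBIC))
    st=m&(hsv[...,1]>90)&(hsv[...,0]<25)&(hsv[...,2]>60)
    Z=W[...,2]
    for nm,lo,hi in(('foot',15,33),('grip top',58,75)):
        k=st&(Z>lo)&(Z<hi); p=W[k]
        if len(p)<5: print(n,nm,len(p)); continue
        r=cv2.minAreaRect(p[:,:2].astype(np.float32)); print(n,nm,len(p),'z',np.median(p[:,2]).round(1),'px',np.argwhere(k).mean(0).round(1),r)
    b=m&(hsv[...,1]<40)&(Z<15); print(n,'floor z',np.nanmedian(Z[b]))
cv2.imwrite('pics/crop0.png',np.hstack(out))
# board: slip plane & box
for n,(u0,u1,v0,v1) in dict(top=(345,450,212,292),scene=(230,325,180,260)).items():
    d=load(n); W=pts(d); g=cv2.cvtColor(d['pixels'],cv2.COLOR_BGR2GRAY)
    m=np.zeros((480,640),np.uint8); m[v0:v1,u0:u1]=1
    hsv=cv2.cvtColor(d['pixels'],cv2.COLOR_BGR2HSV)
    sl=(m>0)&(g>180)&np.isfinite(W[...,2])
    p=W[sl]
    for _ in range(6):
        c=p.mean(0); nn=np.linalg.svd(p-c,full_matrices=False)[2][2]; nn*=np.sign(nn[2]); r=(p-c)@nn; p=p[abs(r)<max(2*r.std(),1)]
    print(n,'plane c',c.round(1),'n',nn.round(4),'slope',np.degrees(np.arccos(nn[2])).round(2),'std',r.std().round(2),len(p))
    # box outline: dark contour within slip
    dk=cv2.adaptiveThreshold(g,255,cv2.ADAPTIVE_THRESH_MEAN_C,cv2.THRESH_BINARY_INV,15,12)*m
    cs,h=cv2.findContours(dk,cv2.RETR_CCOMP,cv2.CHAIN_APPROX_NONE)
    o=d['world_from_camera'][:3,3];R=d['world_from_camera'][:3,:3];K=d['K']
    for i,q in enumerate(cs):
        if cv2.contourArea(q)<400: continue
        rr=np.c_[q[:,0,:],np.ones(len(q))]@np.linalg.inv(K).T@R.T
        X=o+rr*(((c-o)@nn)/(rr@nn))[:,None]
        y=np.cross(nn,[-1,0,0.]);y/=np.linalg.norm(y); x=np.cross(y,nn)
        ab=np.c_[(X-c)@x,(X-c)@y].astype(np.float32); rc=cv2.minAreaRect(ab)
        C=c+x*rc[0][0]+y*rc[0][1]; print(' cont',h[0][i][3]>=0,q[:,0].mean(0).round(1),'size',np.round(rc[1],1),'ang',round(rc[2],2),'C',C.round(1),'x',x.round(4),'y',y.round(4))
E
```

```text
top foot 350 z 24.5 px [253.1 220.6] ((484.76275634765625, 281.14349365234375), (48.452232360839844, 78.48806762695312), 6.9785475730896)
top grip top 140 z 66.9 px [248.1 216.4] ((485.8102111816406, 281.8548889160156), (19.48723602294922, 49.03178787231445), 6.412845134735107)
top floor z 6.2843192540544806
scene foot 563 z 23.9 px [322.2 414.9] ((486.7814025878906, 282.2820739746094), (51.98968505859375, 78.89948272705078), 6.538509845733643)
scene grip top 210 z 66.7 px [304.2 417.4] ((487.8774108886719, 282.4780578613281), (19.3405818939209, 47.73188781738281), 4.718300819396973)
scene floor z 6.365492345597659
top plane c [ 497.8 -179.1   69.8] n [ 0.4679 -0.0557  0.882 ] slope 28.11 std 2.19 3269
 cont False [396.9 249.2] size [113.9  85.7] ang 82.09 C [ 499.1 -178.9   69.2] x [-0.8838 -0.0295  0.467 ] y [-0.    -0.998 -0.063]
 cont True [396.9 249.2] size [110.7  81.8] ang 82.09 C [ 499.2 -178.9   69.1] x [-0.8838 -0.0295  0.467 ] y [-0.    -0.998 -0.063]
scene plane c [ 501.6 -169.9   68.2] n [ 0.4613 -0.0557  0.8855] slope 27.69 std 1.16 2916
 cont False [279.2 212.7] size [114.9  84. ] ang 82.11 C [ 497.9 -178.8   69.6] x [-0.8872 -0.0289  0.4604] y [-0.     -0.998  -0.0627]
 cont True [279.  212.6] size [110.1  79.4] ang 82.38 C [ 497.8 -178.9   69.6] x [-0.8872 -0.0289  0.4604] y [-0.     -0.998  -0.0627]
 cont False [251.  217.5] size [287.6 144.9] ang 43.85 C [ 554.3 -236.6   36.6] x [-0.8872 -0.0289  0.4604] y [-0.     -0.998  -0.0627]
```

View pics/crop0.png

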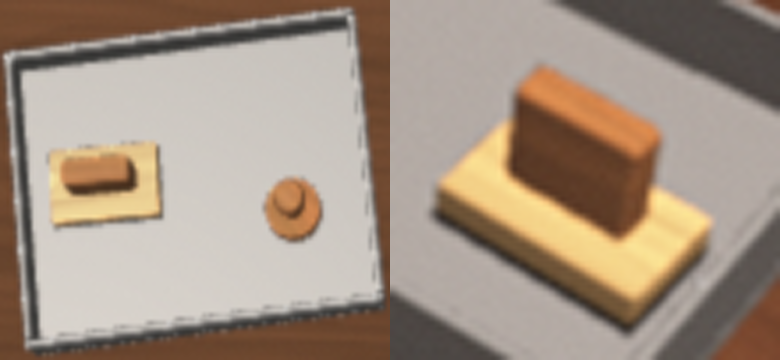

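The crop confirms it: pale foot with a flat brown grip, against the round knob to its right. Both views put the stamp at (486,282) with its top at z 67, and the 50x80 foot matches. The box is at (498.5,-179,69.4), slope about 28°, size 110x80. I'll rotate first.

Emit:
step_arm(deltas="0 0 0.18 0 0 0 1;0 0 0.18 0 0 0 1;0 0 0.18 0 0 0 1;0 0 0.18 0 0 0 1;0 0 0.18 0 0 0 1")

```text
time: 0.72
tcp_pos: [232.9, 606.4, 230.8]
tcp_rot: [[-0.294, 0.956, -0.0], [0.956, 0.294, -0.001], [-0.001, -0.001, -1.0]]
force: [-0.3, 0.3, 0.3]
opening: 85.2
gripper_force: 0.0
```

```bash
cat >> h.py <<'E'
from scipy.spatial.transform import Rotation as Ro
def down(h):  # tool down, y at heading h deg
    y=np.array([np.cos(np.radians(h)),np.sin(np.radians(h)),0]);z=np.array([0,0,-1.]);return np.c_[np.cross(y,z),y,z]
def plan(p,R):
    s=bot.get_state(); Rt=s['tcp_rot']; rv=Ro.from_matrix(Rt.T@R).as_rotvec()
    print('t',round(s['time'],2),'tcp',s['tcp_pos'].round(1),'turn',rv.round(4),'shift cm (now axes)',(Rt.T@(np.array(p)-s['tcp_pos'])/10).round(2),'(target axes)',(R.T@(np.array(p)-s['tcp_pos'])/10).round(2))
    print('F',s['force'].round(1),'M',s['moment'].round(2),'open',round(s['opening'],1),'gf',round(s['gripper_force'],1),'q',s['joint_pos'].round(0))
E
python3 -c "
from h import *
plan([486,282,130],down(6.5))"
```

```text
t 0.72 tcp [232.9 606.4 230.8] turn [-0.0005  0.0009  0.1847] shift cm (now axes) [-38.44  14.67  10.1 ] (target axes) [-35.1   21.47  10.08]
F [-0.3  0.3  0.3] M [ 0.06 -0.06 -0.03] open 85.2 gf 0.0 q [-81.  31.  11.  89.  -7.  61. -51.]
```

Emit:
step_arm(deltas="0 0 0.18 0 0 0 1;0 0 0 -5 3 0 1;0 0 0 -5 3 0 1;0 0 0 -5 3 0 1;0 0 0 -5 3 0 1")

```text
time: 1.35
tcp_pos: [377.7, 421.4, 231.1]
tcp_rot: [[-0.124, 0.992, -0.0], [0.992, 0.124, -0.0], [-0.0, -0.0, -1.0]]
force: [0.3, -0.0, 0.5]
opening: 85.6
gripper_force: 0.0
```

Emit:
step_arm(deltas="0 0 0 -5 3 0 1;0 0 0 -5 3 0 1;0 0 0 -5 3.4 3 1;0 0 0 0 0 5 1;0 0 0 0 0 2 1")

```text
time: 1.98
tcp_pos: [484.5, 287.4, 130.6]
tcp_rot: [[-0.122, 0.993, -0.004], [0.993, 0.122, -0.003], [-0.002, -0.004, -1.0]]
force: [-0.1, 1.0, 0.4]
opening: 85.2
gripper_force: 0.0
```

```bash
python3 -c "
from h import *
plan([486,282,30],down(6.5))"
```

```text
t 1.98 tcp [484.5 287.4 130.6] turn [-0.0039  0.0023  0.0089] shift cm (now axes) [-0.54  0.12 10.07] (target axes) [-0.56  0.08 10.06]
F [-0.1  1.   0.4] M [-0.03  0.03  0.01] open 85.2 gf 0.0 q [-48.  31.  17. 107. -13.  45. -17.]
```

Emit:
step_arm(deltas="0 0 0.009 -0.5 0.1 2 1;0 0 0 0 0 3 1;0 0 0 0 0 2.5 1;0 0 0 0 0 1.5 1;0 0 0 0 0 0 1")

```text
time: 2.6
tcp_pos: [486.8, 284.0, 42.7]
tcp_rot: [[-0.115, 0.993, -0.002], [0.993, 0.115, -0.001], [-0.001, -0.002, -1.0]]
force: [-0.6, 0.7, -0.0]
opening: 85.9
gripper_force: 0.0
```

```bash
python3 - <<'E'
from h import *
plan([486,282,30],down(6.5))
d=grab('scene'); cv2.imwrite('pics/s1.png',cv2.resize(d['pixels'][220:380,330:490],None,fx=3,fy=3))
E
```

```text
t 2.6 tcp [486.8 284.   42.7] turn [-0.0017  0.001   0.0016] shift cm (now axes) [-0.19 -0.1   1.27] (target axes) [-0.19 -0.1   1.27]
F [-0.6  0.7 -0. ] M [-0.06  0.01 -0.08] open 85.9 gf 0.0 q [-46.  39.  14. 108. -16.  35. -15.]
```

View pics/s1.png

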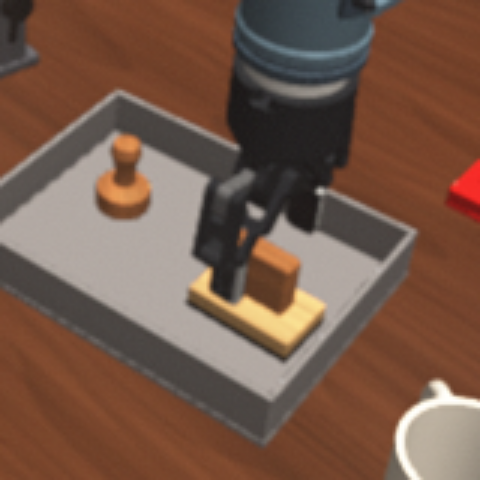

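The fingers straddle the grip squarely, with the round stamp clear. I'll lower the last bit, then close.

Emit:
step_arm(deltas="0 0 0 0 0 0 1;0 0 0 0 0 0 1")

```text
time: 2.9
tcp_pos: [488.0, 284.8, 44.4]
tcp_rot: [[-0.115, 0.993, 0.001], [0.993, 0.115, 0.001], [0.001, 0.001, -1.0]]
force: [0.2, 0.0, 0.0]
opening: 85.3
gripper_force: 0.0
```

```bash
python3 -c "
from h import *
plan([486.5,282,30],down(6.5))"
```

```text
t 2.9 tcp [488.  284.8  44.4] turn [ 0.0013 -0.0008  0.0016] shift cm (now axes) [-0.27 -0.18  1.44] (target axes) [-0.26 -0.18  1.44]
F [0.2 0.  0. ] M [0.01 0.02 0.04] open 85.3 gf 0.0 q [-46.  39.  14. 108. -16.  35. -15.]
```

Emit:
step_arm(deltas="0 0 0 -0.25 -0.2 0.7 1;0 0 0 0 0 0.6 1;0 0 0 0 0 0 1")

```text
time: 3.28
tcp_pos: [485.2, 281.4, 29.8]
tcp_rot: [[-0.115, 0.993, -0.001], [0.993, 0.115, -0.001], [-0.001, -0.001, -1.0]]
force: [-0.4, 0.2, -0.3]
opening: 85.6
gripper_force: 0.0
```

Emit:
step_arm(deltas="0 0 0 0 0 0 -1;0 0 0 0 0 0 -1;0 0 0 0 0 0 -1;0 0 0 0 0 0 -1;0 0 0 0 0 0 -1")

```text
time: 3.9
tcp_pos: [486.0, 281.9, 30.8]
tcp_rot: [[-0.115, 0.993, 0.001], [0.993, 0.115, 0.0], [0.0, 0.001, -1.0]]
force: [-0.1, -0.8, 2.8]
opening: 17.1
gripper_force: 59.3
```

Emit:
step_arm(deltas="0 0 0 0 0 0 -1;0 0 0 0 0 0 -1;0 0 0 0 0 0 -1;0 0 0 0 0 0 -1")

```text
time: 4.4
tcp_pos: [486.1, 281.9, 30.8]
tcp_rot: [[-0.115, 0.993, 0.001], [0.993, 0.115, 0.0], [0.0, 0.001, -1.0]]
force: [0.8, 0.9, 5.2]
opening: 17.2
gripper_force: 59.5
```

```bash
python3 -c "
from h import *
plan([486.5,282,30],down(6.5))"
```

```text
t 4.4 tcp [486.1 281.9  30.8] turn [ 0.0006 -0.0003  0.0015] shift cm (now axes) [0.01 0.04 0.08] (target axes) [0.01 0.04 0.08]
F [0.8 0.9 5.2] M [-0.   -0.01 -0.02] open 17.2 gf 59.5 q [-45.  40.  14. 109. -16.  33. -14.]
```

Gripped: opening 17 and 59 N. Now I'll lift.

Emit:
step_arm(deltas="0 0 0 0 0 -2 -1;0 0 0 0 0 -4 -1;0 0 0 0 0 -4 -1;0 0 0 0 0 -4 -1;0 0 0 0 0 -3 -1")

```text
time: 5.03
tcp_pos: [485.5, 281.5, 202.9]
tcp_rot: [[-0.115, 0.993, 0.001], [0.993, 0.115, 0.001], [0.001, 0.001, -1.0]]
force: [0.1, 0.5, -1.8]
opening: 17.1
gripper_force: 58.7
```

Emit:
step_arm(deltas="0 0 0 5 0 -2 -1;0 0 0 5 0 0 -1;0 0 0 5 0 0 -1;0 0 0 5 0 0 -1;0 0 0 0 0 0 -1")

```text
time: 5.65
tcp_pos: [459.2, 485.2, 220.4]
tcp_rot: [[-0.122, 0.993, -0.002], [0.993, 0.122, 0.002], [0.002, -0.002, -1.0]]
force: [0.7, -0.0, -2.1]
opening: 17.0
gripper_force: 58.9
```

```bash
cat >> h.py <<'E'
def board(slope=27.8,yaw=-6.85,C=(498.5,-178.9,69.4)):
    a,b=np.radians(slope),np.radians(yaw); h=np.array([np.cos(b),np.sin(b),0]); 
    n=np.sin(a)*h+np.array([0,0,np.cos(a)]); x=-np.cos(a)*h+np.array([0,0,np.sin(a)]); y=np.cross(n,x)
    return np.array(C,float),x,y,n
def press(gap,tilt=None,off=25.8,**k):
    C,x,y,n=board(**k); ty=-x; tz=-n; R=np.c_[np.cross(ty,tz),ty,tz]; return C+n*(off+gap),R
E
python3 - <<'E'
from h import *
d=load('top')
# robust board-plane fit on the region around box, both views (earlier pictures)
for n in('top','scene'):
    d=load(n)
d=load('top');W=pts(d); q=W[238:262,378:418].reshape(-1,3)
q=q[np.isfinite(q[:,2])]; c=q.mean(0); nn=np.linalg.svd(q-c)[2][2]; nn*=np.sign(nn[2]); print('top inner',c.round(1),np.degrees(np.arccos(nn[2])),np.degrees(np.arctan2(nn[1],nn[0])),((q-c)@nn).std())
plan(*press(80))
E
```

```text
top inner [ 497.3 -180.5   70.1] 27.955697047039436 -6.5330602169284315 2.64935148687182
t 5.65 tcp [459.2 485.2 220.4] turn [0.4808 0.0569 0.2373] shift cm (now axes) [-67.58   0.61   5.61] (target axes) [-65.47  17.5   -2.74]
F [ 0.7 -0.  -2.1] M [-0.02 -0.01  0.  ] open 17.0 gf 58.9 q [-62.  34.  17.  86. -11.  61. -35.]
```

I moved the wrong way along tool x, harmlessly, as nothing was near. Now towards the board at a safe height.

Emit:
step_arm(deltas="0 0 0 -4 0 0 -1;0 0 0 -5.5 0 0 -1;0 0 0 -5.5 0 0 -1;0 0 0 -5.5 0 0 -1;0 0 0 -5.5 0 0 -1")

```text
time: 6.28
tcp_pos: [492.1, 218.9, 221.1]
tcp_rot: [[-0.113, 0.994, -0.0], [0.994, 0.113, -0.0], [-0.0, -0.0, -1.0]]
force: [1.3, -0.5, -1.0]
opening: 17.1
gripper_force: 58.9
```

Emit:
step_arm(deltas="0 0 0 -5.5 0 0 -1;0 0 0 -5.5 0 0 -1;0 0 0 -5.5 0 0 -1;0 0 0 -5.5 0 0 -1;0 0 0 -5 0 0 -1")

```text
time: 6.9
tcp_pos: [522.4, -49.0, 221.1]
tcp_rot: [[-0.113, 0.994, -0.0], [0.994, 0.113, 0.0], [0.0, -0.0, -1.0]]
force: [1.3, -0.1, -1.1]
opening: 17.1
gripper_force: 58.9
```

```bash
python3 -c "
from h import *
plan(*press(80))"
```

```text
t 6.9 tcp [522.4 -49.  221.1] turn [0.4826 0.0564 0.2281] shift cm (now axes) [-13.77   0.96   5.81] (target axes) [-13.18   6.35   3.23]
F [ 1.3 -0.1 -1.1] M [ 0.01 -0.08  0.02] open 17.1 gf 58.9 q [-21.  20.  26. 109. -11.  53.  18.]
```

Emit:
step_arm(deltas="0.12 0.014 0.057 0 0 0 -1;0.12 0.014 0.057 0 0 0 -1;0.12 0.014 0.057 0 0 0 -1;0.12 0.014 0.057 0 0 0 -1;0 0 0 0 0 0 -1")

```text
time: 7.52
tcp_pos: [523.4, -47.2, 219.4]
tcp_rot: [[0.118, 0.879, -0.462], [0.993, -0.105, 0.054], [-0.002, -0.465, -0.885]]
force: [0.3, 0.4, -2.7]
opening: 17.5
gripper_force: 59.3
```

```bash
python3 -c "
from h import *
plan(*press(80))"
```

```text
t 7.53 tcp [523.4 -47.2 219.4] turn [0.0013 0.0019 0.0003] shift cm (now axes) [-13.37   6.19   3.15] (target axes) [-13.38   6.2    3.11]
F [ 0.3  0.4 -2.7] M [-0.1  -0.65  0.  ] open 17.5 gf 59.3 q [-16.  39.  28.  87. -15.  87.   9.]
```

Emit:
step_arm(deltas="0 0 0 -4.4 0 0 -1;0 0 0 -4.5 0 0 -1;0 0 0 -4.4 3 0 -1;0 0 0 0 3.2 1 -1;0 0 0 0 0 2 -1")

```text
time: 8.15
tcp_pos: [549.5, -183.6, 165.0]
tcp_rot: [[0.117, 0.882, -0.457], [0.993, -0.104, 0.054], [0.0, -0.46, -0.888]]
force: [-0.4, 1.2, -1.7]
opening: 17.4
gripper_force: 59.7
```

Emit:
step_arm(deltas="0 0 0 0 0 0 -1;0 0 0 0 0 0 -1")

```text
time: 8.4
tcp_pos: [549.0, -183.2, 166.8]
tcp_rot: [[0.117, 0.881, -0.458], [0.993, -0.104, 0.054], [-0.0, -0.461, -0.887]]
force: [-0.3, -0.7, -1.6]
opening: 17.2
gripper_force: 59.6
```

```bash
python3 - <<'E'
from h import *
plan(*press(80))
for n in('scene','top'): d=grab(n)
d=load('scene');t=load('top')
a=cv2.resize(d['pixels'][100:270,210:370],(400,425)); b=cv2.resize(t['pixels'][180:320,330:460],(395,425))
cv2.imwrite('pics/s2.png',np.hstack([a,b]))
# foot colour / underside and grip side via depth: fit planes on stamp pixels in scene
W=pts(d); hsv=cv2.cvtColor(d['pixels'],cv2.COLOR_BGR2HSV)
m=(hsv[...,1]>90)&(hsv[...,0]<25)&(hsv[...,2]>150)&(W[...,2]>90)&(abs(W[...,0]-530)<120)&(abs(W[...,1]+179)<90)
p=W[m]; print(len(p)); C,x,y,n=board()
L=np.c_[(p-C)@x,(p-C)@y,(p-C)@n]; print(np.percentile(L,[2,50,98],axis=0).round(1))
E
```

```text
t 8.4 tcp [ 549.  -183.2  166.8] turn [0.0056 0.0012 0.0018] shift cm (now axes) [-0.17  0.06  0.4 ] (target axes) [-0.17  0.07  0.4 ]
F [-0.3 -0.7 -1.6] M [-0.07 -0.69  0.02] open 17.2 gf 59.6 q [ -4.  48.  29.  79. -14.  85.  19.]
365
[[-22.  -42.1  91.6]
 [  1.4 -22.1 103. ]
 [ 25.9  22.8 148.1]]
```

View pics/s2.png

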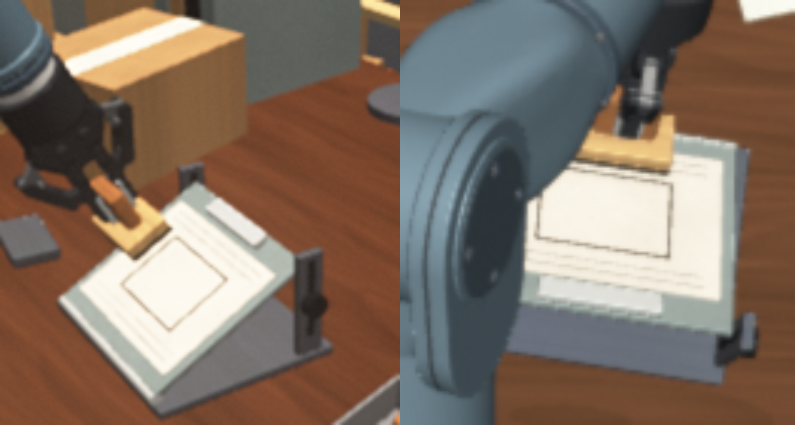

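The stamp is held squarely above the slip, parallel to the box, and lines up with it. I'll compare the foot's plane with the board's in this same view, then approach.

```bash
python3 - <<'E'
from h import *
def fit(p):
    for _ in range(8):
        c=np.median(p,0) if _==0 else p.mean(0); nn=np.linalg.svd(p-p.mean(0),full_matrices=False)[2][2]; nn*=np.sign(nn[2]); r=(p-p.mean(0))@nn; p=p[abs(r)<max(2*r.std(),.8)]
    return p,nn,r.std()
C,x,y,n=board()
for nm in('scene','top'):
    d=load(nm); W=pts(d); hsv=cv2.cvtColor(d['pixels'],cv2.COLOR_BGR2HSV); L=np.stack([(W-C)@x,(W-C)@y,(W-C)@n],-1)
    ft=(hsv[...,1]>90)&(hsv[...,0]<28)&(hsv[...,2]>140)&(abs(L[...,2]-102)<9)&(abs(L[...,0])<40)&(abs(L[...,1])<55)
    bd=(abs(L[...,2])<6)&(abs(L[...,0])<65)&(abs(L[...,1])<85)&(hsv[...,1]<60)&(hsv[...,2]>150)
    for k,m in(('foot',ft),('board',bd)):
        m=cv2.erode(m.astype(np.uint8),np.ones((2,2)))>0
        if m.sum()<20: print(nm,k,m.sum()); continue
        p,nn,s=fit(W[m]); c=p.mean(0)
        print(nm,k,len(p),'tilt about y',round(nn@x,4),'about x',round(nn@y,4),'std',s.round(2),'h at C',round(((c-C)@nn),2),np.r_[L[m].min(0),L[m].max(0)].round(0))
        if k=='foot': print(cv2.minAreaRect(((p-C)@np.c_[x,y]).astype(np.float32)))
E
```

```text
scene foot 144 tilt about y 0.0215 about x 0.0037 std 0.98 h at C 102.64 [-22. -44.  93.  24.  29. 106.]
((1.2189311981201172, -7.242637634277344), (71.63449096679688, 46.21625518798828), 89.92109680175781)
scene board 1553 tilt about y 0.0048 about x 0.0013 std 1.06 h at C -0.07 [-62. -85.  -5.  63.  81.   4.]
top foot 198 tilt about y 0.051 about x 0.0052 std 2.48 h at C 103.0 [-21. -32.  93.  31.  37. 109.]
((4.845386505126953, 2.4080810546875), (50.717342376708984, 69.59390258789062), 0.8308727741241455)
top board 1449 tilt about y -0.0058 about x -0.004 std 2.02 h at C -0.28 [-62. -61.  -6.  65.  85.   6.]
```

Emit:
step_arm(deltas="0.010 0 0 -0.15 0.15 2 -1;0 0 0 0 0 3 -1;0 0 0 0 0 2 -1;0 0 0 0 0 0 -1;0 0 0 0 0 0 -1")

```text
time: 9.12
tcp_pos: [517.7, -181.0, 103.0]
tcp_rot: [[0.117, 0.876, -0.469], [0.993, -0.103, 0.055], [-0.0, -0.472, -0.882]]
force: [0.2, -0.3, -0.7]
opening: 17.1
gripper_force: 59.7
```

```bash
python3 -c "
from h import *
plan(*press(0))"
```

```text
t 9.12 tcp [ 517.7 -181.   103. ] turn [-0.0063  0.0014  0.0018] shift cm (now axes) [-0.02 -0.13  1.29] (target axes) [-0.02 -0.14  1.29]
F [ 0.2 -0.3 -0.7] M [-0.1  -0.65  0.01] open 17.1 gf 59.7 q [ -4.  50.  28.  86. -15.  77.  20.]
```

Emit:
step_arm(deltas="0 0 0 0 -0.05 0.5 -1;0 0 0 0 0 0.3 -1;0 0 0 0 0 0 -1;0 0 0 0 0 0 -1")

```text
time: 9.62
tcp_pos: [513.2, -180.3, 96.0]
tcp_rot: [[0.117, 0.875, -0.469], [0.993, -0.103, 0.055], [-0.0, -0.472, -0.881]]
force: [-0.1, 0.2, -2.1]
opening: 17.5
gripper_force: 59.7
```

Emit:
step_arm(deltas="0 0 0 0 0 0.15 -1;0 0 0 0 0 0 -1;0 0 0 0 0 0 -1")

```text
time: 10.0
tcp_pos: [512.3, -180.2, 94.6]
tcp_rot: [[0.117, 0.875, -0.469], [0.993, -0.103, 0.055], [-0.0, -0.473, -0.881]]
force: [-0.9, -0.1, -1.1]
opening: 17.3
gripper_force: 59.7
```

```bash
python3 - <<'E'
from h import *
plan(*press(0))
d=grab('scene'); cv2.imwrite('pics/s3.png',cv2.resize(d['pixels'][150:270,220:350],None,fx=5,fy=5)[:600])
E
```

```text
t 10.0 tcp [ 512.3 -180.2   94.6] turn [-0.007   0.001   0.0018] shift cm (now axes) [-0.04 -0.05  0.3 ] (target axes) [-0.04 -0.05  0.3 ]
F [-0.9 -0.1 -1.1] M [-0.05 -0.64 -0.02] open 17.3 gf 59.7 q [ -4.  50.  27.  87. -15.  76.  20.]
```

View pics/s3.png

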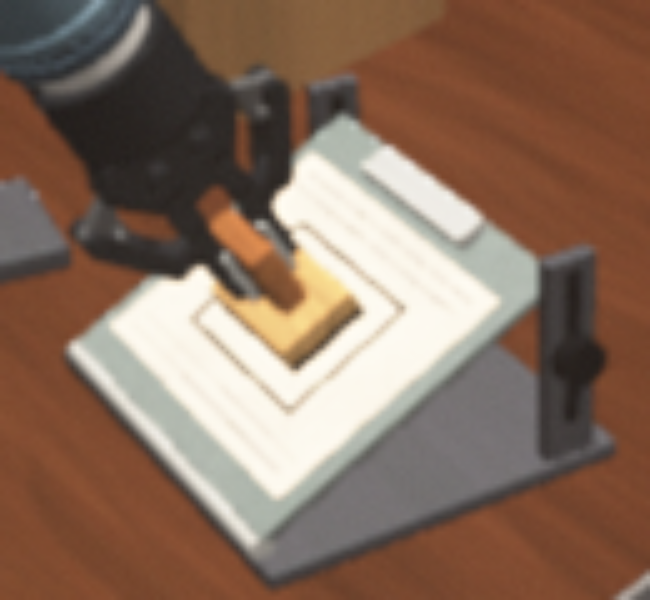

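The stamp sits over the box with even margins, square and parallel, just off the paper. I'll creep in now, watching the force.

Emit:
step_arm(deltas="-0.005 0 0 0 0 0.1 -1;0 0 0 0 0 0.1 -1;0 0 0 0 0 0 -1;0 0 0 0 0 0 -1")

```text
time: 10.55
tcp_pos: [511.4, -180.1, 92.8]
tcp_rot: [[0.117, 0.878, -0.465], [0.993, -0.104, 0.055], [-0.0, -0.468, -0.884]]
force: [-0.6, 0.1, -1.1]
opening: 17.4
gripper_force: 59.7
```

Emit:
step_arm(deltas="0 0 0 0 0 0.08 -1;0 0 0 0 0 0 -1;0 0 0 0 0 0 -1")

```text
time: 10.92
tcp_pos: [511.0, -180.0, 92.1]
tcp_rot: [[0.117, 0.878, -0.465], [0.993, -0.104, 0.055], [-0.0, -0.468, -0.884]]
force: [-0.4, -0.4, -1.5]
opening: 17.2
gripper_force: 59.7
```

```bash
python3 -c "
from h import *
plan(*press(0))"
```

```text
t 10.93 tcp [ 511.  -180.    92.1] turn [-0.002   0.001   0.0018] shift cm (now axes) [-0.04 -0.05  0.01] (target axes) [-0.04 -0.05  0.01]
F [-0.4 -0.4 -1.5] M [-0.09 -0.74 -0.  ] open 17.2 gf 59.7 q [ -4.  50.  27.  87. -15.  75.  20.]
```

Still no contact.

Emit:
step_arm(deltas="0 0 0 0 0 0.06 -1;0 0 0 0 0 0 -1")

```text
time: 11.18
tcp_pos: [510.7, -179.9, 91.6]
tcp_rot: [[0.117, 0.878, -0.465], [0.993, -0.103, 0.055], [0.0, -0.468, -0.884]]
force: [0.0, -0.9, -2.9]
opening: 17.3
gripper_force: 59.7
```

Emit:
step_arm(deltas="0 0 0 0 0 0.06 -1;0 0 0 0 0 0 -1")

```text
time: 11.42
tcp_pos: [510.4, -180.0, 91.0]
tcp_rot: [[0.117, 0.878, -0.465], [0.993, -0.104, 0.055], [-0.0, -0.468, -0.884]]
force: [0.4, -0.2, -1.0]
opening: 17.1
gripper_force: 59.7
```

Emit:
step_arm(deltas="0 0 0 0 0 0.05 -1;0 0 0 0 0 0 -1")

```text
time: 11.68
tcp_pos: [510.3, -180.0, 90.7]
tcp_rot: [[0.117, 0.878, -0.465], [0.993, -0.104, 0.055], [-0.0, -0.468, -0.884]]
force: [0.9, -0.0, -0.3]
opening: 17.4
gripper_force: 60.0
```

Emit:
step_arm(deltas="0 0 0 0 0 0.05 -1;0 0 0 0 0 0 -1;0 0 0 0 0 0 -1")

```text
time: 12.05
tcp_pos: [510.3, -180.0, 90.7]
tcp_rot: [[0.117, 0.878, -0.464], [0.993, -0.104, 0.055], [-0.0, -0.468, -0.884]]
force: [1.7, -1.0, 5.7]
opening: 17.4
gripper_force: 60.5
```

Emit:
step_arm(deltas="0 0 0 0 0 0.05 -1;0 0 0 0 0 0 -1;0 0 0 0 0 0 -1")

```text
time: 12.42
tcp_pos: [510.2, -180.0, 90.6]
tcp_rot: [[0.117, 0.878, -0.464], [0.993, -0.104, 0.055], [-0.0, -0.467, -0.884]]
force: [1.4, 0.6, 8.7]
opening: 17.2
gripper_force: 61.2
```

```bash
python3 -c "
from h import *
plan(*press(0))"
```

```text
t 12.43 tcp [ 510.2 -180.    90.6] turn [-0.0011  0.0011  0.0018] shift cm (now axes) [-0.03 -0.05 -0.15] (target axes) [-0.03 -0.05 -0.15]
F [1.4 0.6 8.7] M [ 0.26  0.06 -0.09] open 17.2 gf 61.2 q [ -4.  50.  27.  88. -15.  75.  20.]
```

In contact at about 10 N. I'll press slightly more and verify.

Emit:
step_arm(deltas="0 0 0 0 0 0.05 -1;0 0 0 0 0 0 -1;0 0 0 0 0 0 -1;0 0 0 0 0 0 -1;0 0 0 0 0 0 -1")

```text
time: 13.05
tcp_pos: [510.3, -180.0, 90.6]
tcp_rot: [[0.117, 0.878, -0.464], [0.993, -0.104, 0.055], [-0.0, -0.467, -0.884]]
force: [1.2, 0.7, 10.7]
opening: 17.6
gripper_force: 61.6
```

```bash
python3 - <<'E'
from h import *
plan(*press(0))
C,x,y,n=board()
d=grab('scene'); W=pts(d); hsv=cv2.cvtColor(d['pixels'],cv2.COLOR_BGR2HSV); L=np.stack([(W-C)@x,(W-C)@y,(W-C)@n],-1)
ft=(hsv[...,1]>90)&(hsv[...,0]<28)&(hsv[...,2]>140)&(abs(L[...,2]-18)<5)&(abs(L[...,0])<40)&(abs(L[...,1])<55)
bd=(abs(L[...,2])<6)&(abs(L[...,0])<65)&(abs(L[...,1])<85)&(hsv[...,1]<60)&(hsv[...,2]>150)
for k,m in(('foot',ft),('board',bd)):
    A=L[m]; 
    for _ in range(6):
        B=np.c_[A[:,:2],np.ones(len(A))]; s=np.linalg.lstsq(B,A[:,2],rcond=None)[0]; r=A[:,2]-B@s; A=A[abs(r)<max(2*r.std(),.8)]
    print(k,len(A),'slopes x,y',s.round(4),'std',r.std().round(2),'rect',cv2.minAreaRect(A[:,:2].astype(np.float32)),A.min(0).round(1),A.max(0).round(1))
cv2.imwrite('pics/s4.png',cv2.resize(d['pixels'][165:265,230:330],(600,600),interpolation=cv2.INTER_CUBIC))
E
```

```text
t 13.05 tcp [ 510.3 -180.    90.6] turn [-0.0008  0.001   0.0018] shift cm (now axes) [-0.03 -0.05 -0.15] (target axes) [-0.03 -0.05 -0.15]
F [ 1.2  0.7 10.7] M [ 0.28  0.24 -0.11] open 17.6 gf 61.6 q [ -4.  50.  27.  88. -15.  75.  20.]
foot 168 slopes x,y [ 5.40000e-03 -1.36000e-02  1.72798e+01] std 1.05 rect ((-0.03044891357421875, -4.270957946777344), (75.6265640258789, 48.481605529785156), 89.22209930419922) [-24.3 -42.1  15. ] [24.2 33.9 19.8]
board 1238 slopes x,y [-0.0033 -0.0003  0.0562] std 1.1 rect ((0.4624519348144531, 0.00611114501953125), (128.9735565185547, 169.7792205810547), 0.04776277393102646) [-64.1 -84.9  -2.3] [64.9 84.8  2.4]
```

View pics/s4.png

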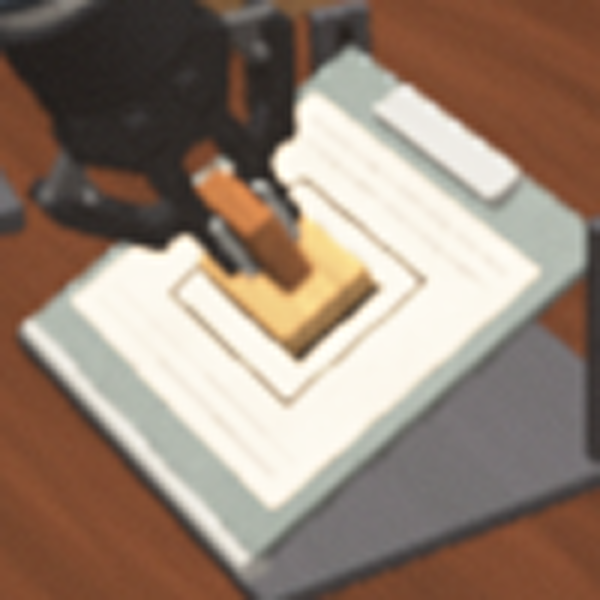

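The stamp lies flat inside the box: about 11 N, tilt within roughly 0.01 rad, centred. Handing in.

```bash
python3 -c "
from bench import bot
print(bot.hand_in())"
```

```text
the job is handed in; nothing more can be done
None
```

The job is handed in at about 13 s: the wooden rectangular stamp is still gripped and pressed on the slip at about 11 N, square to the box and within a few mm of its centre, with the measured tilt to the board under 0.02 rad; the hand-in call returned no verdict.

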